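# Gauge the griddle's coating at the ring mark

### The job

Take the coating gauge out of its stand with a light grip and put its sprung nose inside the ring mark on the sloping griddle plate (not the square or the cross). Hold the gauge square to the plate, so that it leans with the slope, and press lightly until the plunger is about half way in; never push it to its stop or squeeze the gauge hard. Finish while still holding the gauge pressed there, and leave the other things on the worktop where they are.

Things in the scene. Friction and masses are not known exactly. Their poses are not given: they have to be found in the camera images.
- gauge: The coating gauge, pen-like, 125 mm long, 0.2 kg, upright, nose down, in its stand. Origin: end of its nose, plunger out; z from nose to top. From the nose up: steel plunger 10 mm thick, round end (0 to 19 mm), aluminium barrel 26 mm thick (to 50), black collar 42 mm across (to 55) that rests on the stand, black square handle 26 x 26 mm with flats across x and y (to 125).
- handle (a point): Middle of the gauge's square handle, on its axis, 95 mm above the nose: the place to grip. Axes as the gauge's; pinch it across x or y. A grip of 20 to 40 N is enough; above about 60 N on a finger it counts as squeezed hard.
- plunger (a joint): How far the gauge's sprung plunger is pushed in, m: 0 out, 0.012 at its stop. It moves along the gauge's axis; the spring gives 0.5 N per mm (6 N at the stop). Half way is 0.006 (3 N).
- tip (a point): The end of the plunger's round nose; it moves with the plunger. Axes as the gauge's.
- holder: The gauge's stand, grey plastic, fixed: foot 80 x 80 mm, top 70 x 70 mm at 62 mm height with a 31 mm hole through its 12 mm thick top in the middle, in which the gauge hangs by its collar (nose 12 mm above the worktop). Origin: centre of its underside. The gauge comes straight up out of it: 50 mm frees it.
- plate: Sloping plate of a small bench-top griddle, fixed, dark steel, 215 (x) by 240 mm (y), low edge at -x with a drip trough, rim 14 mm high at +x, 8 mm at the sides. Origin: middle of its top face, 85 mm above the worktop; x up the slope (15 degrees, 0.26 rad), y to the left, z square out of the plate. Three light outlines on it: a ring (left), a small square (middle), a cross (right).
- ring (a point): Centre of the ring mark on the plate's top face (plate x +10, y +50 mm); the ring is 23 mm across. Axes as the plate's: z square out of the plate.
- griddle: The griddle's stand, fixed to the worktop under the plate: four legs on 170 x 190 mm. Origin: on the worktop under the middle of the plate; z up.
- garlic: Bystander: a garlic bulb 54 mm across, 55 mm high. Origin at its underside.
- shaker: Bystander: salt shaker 44 mm across, 90 mm high. Origin at its underside.
- jar: Bystander: spice jar with a green cap, 46 mm across, 106 mm high. Origin at its underside.
Not all that is in view belongs to the job. Leave any red look-alike of the gauge alone. Leave any blue look-alike of the holder alone.

How it is judged:
By the outcome, as a careful person would: the job done as asked, in the order asked, and still so for the second after the job is handed in, while the arm keeps its last pose, push and grip.
It also fails if it takes over 38 s, if anything falls off the work surface, if the arm or the gripper's body presses on something with over 40 N, if the wrist force passes 120 N, or if a joint passes its speed limit or range.

### The arm

A 7-joint arm with a two-finger parallel gripper is mounted at the origin on a cart in front of the work surface, level with it; the furniture and walls round the work are solid. World frame = base frame: x ahead of the robot, y to its left, z up, the work surface at z = 0. Lengths are in m, angles in rad, forces in N, time in s.
With the tool pointing down it reaches from about 0.425 to 0.925 m from the base axis. Payload 6.8 kg.
Tool frame: the origin (TCP) lies on the centre line of the jaws, within the pads' length; the fingertips stand tcp_to_tips ahead of it and the grasp point (between the pads) lies 11 mm behind it (tcp_to_tips is the distance from the TCP to the fingertips, in m); z points along the fingers, y is the line along which they close (so a half turn about z gives the same grasp; the last joint's range is limited). The gripper opens to 85 mm and grips with 20 to 120 N. Pads are 22 mm wide; open, the fingers measure 114 mm over their backs; the gripper's body (76 mm by 85 mm) begins 54 mm behind the grasp point. The pads swing forward as they close: fully open they stand 13 mm farther back than shut.
Start: joints at [-1.228, 0.477, 0.022, 1.555, -0.011, 1.109, -0.083], TCP at [0.294, 0.608, 0.239] pointing down, gripper open.
Joint ranges: [-2.96, 2.96], [-0.34, 2.1], [-1.41, 1.46], [0.24, 2.44], [-1.37, 4.51], [0.17, 1.92], [-2.96, 2.96]. Speed limits (rad/s): [2.39, 2.39, 3.14, 3.14, 3.14, 3.14, 3.14].

### API

Orientations are given as a unit quaternion [w, x, y, z].
In Python, from plant import state, grab_frame, camera_info, close_job, spot_in, tcp_to_tips gives the robot as it stands.
- The arm moves only by the tool drive_tool, never from a script. Its arguments are lists of equal length, an entry for each row: "offset": the shift along the tool's x, y, z in mm, a list of three; "dr": the turn, a rotation vector about the tool's x, y, z in degrees, a list of three; "grip": the closure, from 0 (fully open) to 1 (shut). A call has 1 to 12 rows; each row shifts and turns the commanded pose from where the row before left it, along the tool's axes as they then stand; what a row does not reach is not made up. A row lasts 1/8 s, in which the tool goes at most 62.5 mm and 10.7 degrees, less where a joint would pass 70% of its speed; a pose out of reach is approached as far as the arm can. A call with a gripper value outside its range is refused whole. The fingers move at their own pace and stop on an object; the grip force is fixed at half the most. Time passes only in rows, so rows that do not move let the fingers close. It gives the time, the measured TCP pose, the force, the opening and the grip force at its end, in the units of the state.
- state(): the state, without advancing time (a new reading comes with each control period).
- grab_frame(name): name is "scene" or "side" or "wrist"; returns the picture (400x640x3 uint8, red, green, blue); there is no depth.
- camera_info(name): a dict with "intrinsics" (3x3 intrinsics, pixels), "xyz" and "orientation" of the camera in the world. Camera axes: x right, y down, z forward; pixel columns grow to the right and rows downward; lengths in m; the calibration is good to about 2 mm. A picture is of the moment at which its call begins: read the wrist's pose just before it. camera_info takes no time and is no camera call; for the wrist camera it gives the pose at the moment of the call.
- close_job(): hands the job in; it is judged then, once.
Trained networks look in the newest picture that a camera, given by its name, has taken for a name from the list of things; names that differ only in an ending like _2 or _b are one class to them, and where a whole thing is asked for, a point or a joint stands for the part that bears it (a point fixed in the world has none). Each returns a list of dicts, best first, with "confidence" (0 to 1); they miss things now and then, are a little off and sometimes report something else, mostly with a low value. They report only what shows in the picture. A call takes as long as a camera call. They do not tell look-alikes from the thing itself.
- spot_in(label, camera): "xy" ([column, row] in pixels, amid what is visible of it).
The state is a dict: "t": time; "joint_positions": joint angles; "joint_velocities": joint speeds; "joint_torque": joint torques, N m; "ee_pos": TCP position; "tcp_rot": TCP orientation; "force": force on the tool from outside, world axes, zero at the start; "wrist_torque": the same for the moment, N m; "opening": opening from 0.0 (shut) to 1.0 (fully open); "grasp_force": force on a finger pad.
Only numpy, scipy, OpenCV 4.12 (cv2) and the standard library are available. Lean on these libraries where they do the work, as an engineer would, in place of code of your own. Each camera call takes 0.05 s, during which the arm holds its last target. There are 200 camera calls.

## Working session

There is one attempt and no reset: what is moved stays moved. The work goes in short steps, Python scripts to look and compute and a tool call to move; the robot and the scene stay as the last step left them, time stands still between calls to the robot, and variables do not carry over. Pictures are saved under pics/ and viewed, at most 10 in all, crops included, and the job is handed in when it is done.

Besides the shell and the picture viewer there is one more tool, called in YAML: its name, and indented under it one key for each argument. drive_tool: Moves the arm, as the interface text tells. Its arguments: {"type":"object","properties":{"offset":{"type":"array"},"dr":{"type":"array"},"grip":{"type":"array"}},"required":["offset","dr","grip"]}

```bash
mkdir -p pics; ls
cat > h.py <<'E'
import numpy as np,cv2
from plant import *
from scipy.spatial.transform import Rotation as R
def q2R(q): return R.from_quat([q[1],q[2],q[3],q[0]]).as_matrix()
def cam(n):
    c=camera_info(n); return np.array(c["intrinsics"]),np.array(c["xyz"]),q2R(c["orientation"])
def ray(n,uv,C=None):
    K,p,Q=C or cam(n); d=Q@np.linalg.solve(K,[uv[0],uv[1],1]); return p,d/np.linalg.norm(d)
def atz(n,uv,z,C=None):
    p,d=ray(n,uv,C); return p+d*(z-p[2])/d[2]
def tri(rs):
    A=sum(np.eye(3)-np.outer(d,d) for p,d in rs); b=sum((np.eye(3)-np.outer(d,d))@p for p,d in rs)
    return np.linalg.solve(A,b)
def proj(n,X,C=None):
    K,p,Q=C or cam(n); v=K@(Q.T@(np.array(X)-p)); return v[:2]/v[2]
E
python3 - <<'E'
from h import *
np.set_printoptions(precision=4,suppress=True)
ims=[]
for n in("scene","side"):
    im=grab_frame(n); ims.append(im)
    print(n,*cam(n)[1:])
    for l in("gauge","holder","plate","ring","garlic","shaker","jar"):
        print(l,[(np.round(d["xy"]).tolist(),round(d["confidence"],2)) for d in spot_in(l,n)])
    cv2.imwrite(f"pics/{n}0.png",im[:,:,::-1])
s=state();print(s,tcp_to_tips)
E
```

```text
pics
scene [ 0.1137 -0.1584  0.8941] [[ 0.6559 -0.5761  0.4877]
 [-0.7548 -0.5042  0.4196]
 [ 0.0042 -0.6434 -0.7655]]
gauge [([209.0, 204.0], 0.83), ([291.0, 179.0], 0.82), ([258.0, 204.0], 0.57)]
holder [([261.0, 172.0], 0.84), ([259.0, 224.0], 0.71)]
plate [([369.0, 292.0], 0.94), ([451.0, 217.0], 0.49)]
ring [([367.0, 295.0], 0.62)]
garlic [([380.0, 200.0], 0.57)]
shaker [([205.0, 168.0], 0.63)]
jar [([450.0, 218.0], 0.64)]
side [ 0.469  -0.6664  0.8446] [[ 0.9815 -0.1298  0.141 ]
 [-0.1909 -0.5946  0.781 ]
 [-0.0176 -0.7935 -0.6083]]
gauge [([238.0, 186.0], 0.78), ([307.0, 196.0], 0.71), ([265.0, 195.0], 0.55)]
holder [([268.0, 221.0], 0.98), ([292.0, 185.0], 0.63)]
plate [([279.0, 297.0], 0.65), ([264.0, 197.0], 0.54)]
ring [([278.0, 298.0], 0.69), ([411.0, 288.0], 0.51)]
garlic [([373.0, 249.0], 0.88)]
shaker [([266.0, 164.0], 0.54)]
jar [([410.0, 285.0], 0.79)]
{'t': 0.8, 'joint_positions': array([-1.2281,  0.477 ,  0.0224,  1.5554, -0.0115,  1.1093, -0.0831]), 'joint_velocities': array([ 0.0007,  0.0019, -0.0004, -0.0001,  0.0013,  0.0002,  0.0001]), 'joint_torque': array([  0.0006, -59.6261,   1.6063, -28.154 ,   0.0124,   0.0012,
        -0.    ]), 'ee_pos': array([0.2941, 0.6076, 0.2393]), 'tcp_rot': array([0.    , 0.2235, 0.9747, 0.    ]), 'force': array([0.0566, 0.1349, 0.585 ]), 'wrist_torque': array([0.023 , 0.0285, 0.001 ]), 'grasp_force': 0.0, 'opening': 1.001532248938605} 0.008
```

View pics/scene0.png

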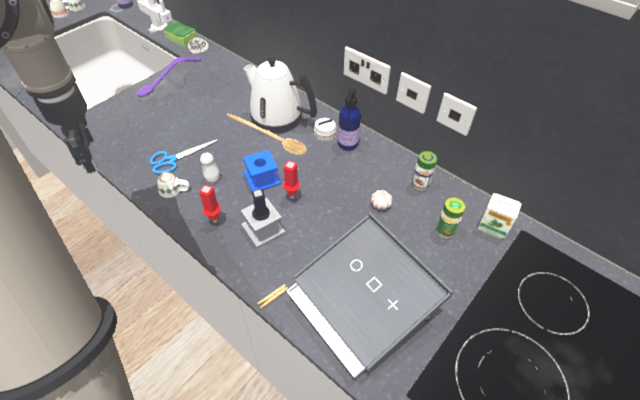

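View pics/side0.png

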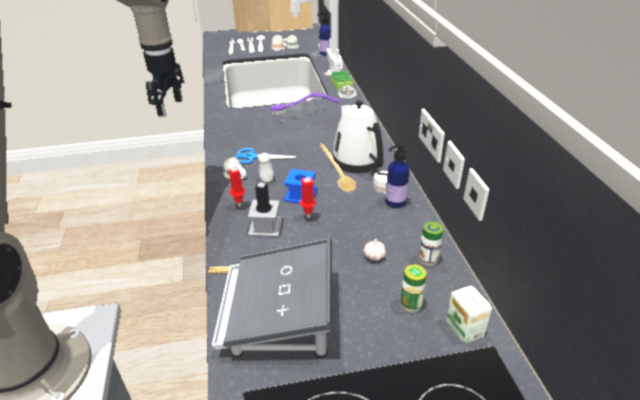

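The scene and side views show three gauge-like things:
- black gauge in the grey stand: scene (260,207), side (263,197)
- red look-alikes: scene (210,203) and (291,178), side (237,188) and (307,199)
- blue look-alike stand: scene (261,170)

I choose the black gauge. The ring is at scene (357,265), side (286,270). Next is one close crop.

Run:
```python
from h import *
a=cv2.imread("pics/scene0.png");b=cv2.imread("pics/side0.png")
f=lambda im,x,y,w,h,s:cv2.resize(im[y:y+h,x:x+w],None,fx=s,fy=s,interpolation=cv2.INTER_CUBIC)
c1=np.hstack([f(a,235,185,57,65,7)[:,:399],f(b,238,175,57,65,7)[:,:399]])
c2=np.hstack([f(a,335,245,80,28,5)[:,:400],f(b,265,255,80,28,5)[:,:400]])
cv2.imwrite("pics/crop1.png",np.vstack([c1,c2])); print(c1.shape)
np.set_printoptions(precision=4,suppress=True)
A,B=cam("scene"),cam("side")
for n,u,v in(("ring",(357,265.5),(286.3,270.5)),("square",(374.5,284.5),(285,290)),("cross",(393,305),(282.5,310)),("handle",(260,206),(263,196))):
    X=tri([ray("scene",u,A),ray("side",v,B)]);print(n,X,proj("scene",X,A),proj("side",X,B))
```

```text
Traceback (most recent call last):
ValueError: all the input array dimensions except for the concatenation axis must match exactly, but along dimension 1, the array at index 0 has size 798 and the array at index 1 has size 800
```

Run:
```python
from h import *
a=cv2.imread("pics/scene0.png");b=cv2.imread("pics/side0.png")
f=lambda im,x,y,w,h,s:cv2.resize(im[y:y+h,x:x+w],None,fx=s,fy=s,interpolation=cv2.INTER_CUBIC)
c1=np.hstack([f(a,235,185,57,65,7)[:,:399],f(b,238,175,57,65,7)[:,:399]])
c2=np.hstack([f(a,335,245,80,28,5)[:,:399],f(b,265,255,80,28,5)[:,:399]])
cv2.imwrite("pics/crop1.png",np.vstack([c1,c2])); print(c1.shape)
np.set_printoptions(precision=4,suppress=True)
A,B=cam("scene"),cam("side")
for n,u,v in(("ring",(357,265.5),(286.3,270.5)),("square",(374.5,284.5),(285,290)),("cross",(393,305),(282.5,310)),("handle",(260,206),(263,196))):
    X=tri([ray("scene",u,A),ray("side",v,B)]);print(n,X,proj("scene",X,A),proj("side",X,B))
```

```text
(455, 798, 3)
ring [0.53   0.0881 0.0882] [357.0215 265.3205] [286.192  270.6369]
square [0.5198 0.0354 0.0856] [374.5199 284.3151] [284.8858 290.1408]
cross [ 0.5071 -0.0183  0.0874] [393.0438 304.5303] [282.2027 310.356 ]
handle [0.5052 0.3476 0.1   ] [260.2643 204.2897] [262.0797 197.2454]
```

View pics/crop1.png

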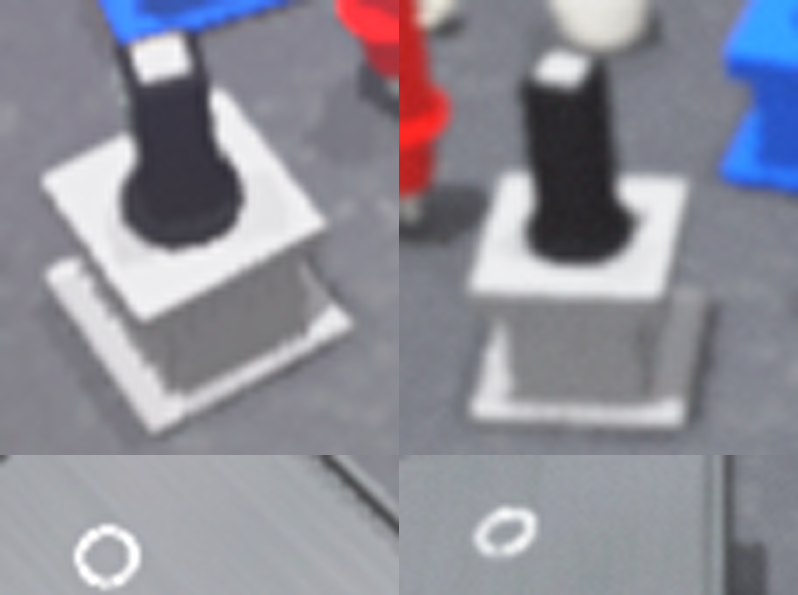

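The crop confirms a black gauge in the grey stand. Its handle-top patch is at scene about (258,193), side about (262,185). The ring is plain to see, at scene (356.5,265), side (286.4,270).

Run:
```python
from h import *
np.set_printoptions(precision=4,suppress=True)
A,B=cam("scene"),cam("side")
S=lambda p:(234.5+(p[0]+.5)/7,184.5+(p[1]+.5)/7); D=lambda p:(237.5+(p[0]-399+.5)/7,174.5+(p[1]+.5)/7)
def quad(n,C,f,ps,z):
    X=np.array([atz(n,f(p),z,C)[:2] for p in ps]); e=np.roll(X,-1,0)-X
    print(n,"c",X.mean(0),"len",np.linalg.norm(e,axis=1),"yaw%90",np.degrees(np.arctan2(e[:,1],e[:,0]))%90)
quad("scene",A,S,[(132,45),(180,35),(193,72),(142,82)],.137)
quad("side",B,D,[(548,52),(592,57),(583,88),(535,80)],.137)
quad("scene",A,S,[(42,180),(220,92),(325,222),(148,320)],.062)
quad("side",B,D,[(500,175),(688,180),(663,297),(472,290)],.062)
# plate: fit yaw, origin(3) to ring & corners
from scipy.optimize import least_squares
obs=[("s",(356.5,265.5),(.010,.05,0)),("d",(286.4,270.5),(.010,.05,0)),("s",(374.5,284.5),(None,0,0)),]
def P(v,x): 
    return R.from_euler("ZY",[v[3],-np.radians(15)]).apply(x)+v[:3]
def pose(l):
    def r(v):
        o=[]
        for C,uv,x in l: o+=list(proj("",P(v,x),C)-uv)
        return o+list((v[2:3]-.085)*2000)
    return least_squares(r,[.52,.04,.085,-.2],loss="soft_l1")
L=[(A,(356.5,265.5),(.01,.05,0)),(B,(286.4,270.5),(.01,.05,0)),
(A,(372,218),(.1075,.12,.012)),(A,(449,294),(.1075,-.12,.012)),(B,(331,242),(.1075,.12,.012)),(B,(329,326),(.1075,-.12,.012))]
s=pose(L);print(s.x,np.degrees(s.x[3]),"ring",P(s.x,(.01,.05,0)));print(s.fun)
s=state(); p=s["ee_pos"];print(q2R(s["tcp_rot"]))
```

```text
scene c [0.5057 0.3514] len [0.0155 0.0162 0.0162 0.0158] yaw%90 [56.7852 60.2891 55.734  57.618 ]
side c [0.5066 0.3514] len [0.0166 0.0192 0.0184 0.0176] yaw%90 [66.6472 74.4152 62.1329 69.3308]
scene c [0.5058 0.3513] len [0.0688 0.0681 0.0683 0.0702] yaw%90 [74.9271 76.0165 76.7173 76.4417]
side c [0.506  0.3517] len [0.0719 0.0703 0.0701 0.0695] yaw%90 [75.1522 75.3281 74.4484 76.7979]
[ 0.5106  0.0402  0.0848 -0.2332] -13.36242184183411 ring [0.5316 0.0867 0.0874]
[ 1.5141 -0.0722  0.6173  0.7596 -0.4614 -5.4218  4.5487  0.8416 -0.9392
 -4.5911 -2.0307 -1.3575 -0.3599]
[[-0.9001  0.4357  0.    ]
 [ 0.4357  0.9001  0.0001]
 [ 0.      0.0001 -1.    ]]
```

drive_tool:
  offset:
    - [-35, -16, 0]
    - [-38, -18, 0]
    - [-38, -18, 0]
    - [-38, -18, 0]
    - [-38, -17, 0]
    - [-38, -17, 0]
    - [-38, -17, 0]
    - [-39, -17, 0]
    - [0, 0, 0]
  dr:
    - [0, 0, 0]
    - [0, 0, 0]
    - [0, 0, 0]
    - [0, 0, 0]
    - [0, 0, 0]
    - [0, 0, 0]
    - [0, 0, 0]
    - [0, 0, 0]
    - [0, 0, 0]
  grip: [0, 0, 0, 0, 0, 0, 0, 0, 0]

```text
t: 1.92
ee_pos: [0.5089, 0.3475, 0.2396]
tcp_rot: [0.001, 0.227, 0.974, -0.001]
force: [-0.1, 0.3, -0.1]
opening: 1.002
grasp_force: 0.0
```

Run:
```python
from h import *
np.set_printoptions(precision=4,suppress=True)
s=state();C=cam("wrist");im=grab_frame("wrist");cv2.imwrite("pics/w1.png",im[:,:,::-1])
print(s["t"],s["ee_pos"],C[1]);print(q2R(s["tcp_rot"]));print(C[2],C[0])
print("proj gauge top, ring",proj("",(.506,.3515,.137),C),proj("",(.5316,.0867,.0874),C))
A,B=cam("scene"),cam("side")
for u,v in(((208,197),(236,180)),((291,170),(307,188))):print(tri([ray("",u,A),ray("",v,B)]))
```

```text
1.925 [0.5089 0.3475 0.2396] [0.4341 0.3847 0.374 ]
[[-0.8969  0.4421  0.0017]
 [ 0.4421  0.897  -0.0016]
 [-0.0023 -0.0007 -1.    ]]
[[ 0.4425  0.8486  0.2898]
 [ 0.8968 -0.4185 -0.1438]
 [-0.0008  0.3235 -0.9462]] [[317.4008   0.     322.3432]
 [  0.     317.4008 206.0143]
 [  0.       0.       1.    ]]
proj gauge top, ring [325.1243 203.7747] [114.7354 312.4   ]
[0.4453 0.463  0.0859]
[0.6255 0.365  0.1008]
```

View pics/w1.png

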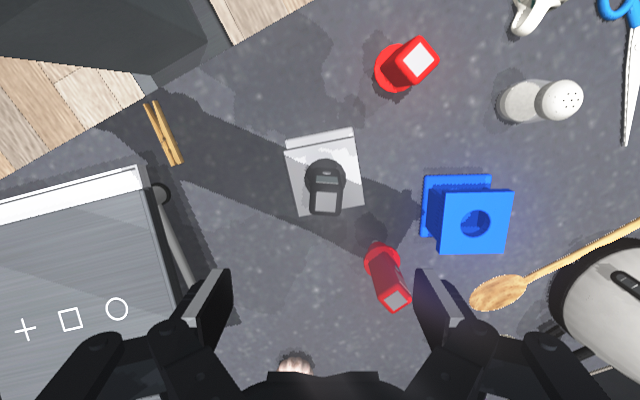

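The wrist view shows the true black gauge in the grey stand at (325,195), with reds at (418,62) and (395,290), the blue stand at (470,215), and the ring at (117,309). Now I refine the handle yaw and the ring from this view.

Run:
```python
from h import *
np.set_printoptions(precision=4,suppress=True)
im=cv2.imread("pics/w1.png");C=cam("wrist");s=state()
x0,y0,k=295,150,8
big=cv2.resize(im[y0:225,x0:355],None,fx=k,fy=k,interpolation=cv2.INTER_CUBIC)
cv2.imwrite("pics/crop2.png",big)
g=cv2.cvtColor(big,cv2.COLOR_BGR2GRAY)
m=((g>85)*255).astype(np.uint8)
n,lab,st,ce=cv2.connectedComponentsWithStats(m)
for i in range(1,n):
    if st[i,4]>300:print(i,st[i],ce[i]/k+[x0-.44,y0-.44])
Rt=q2R(s["tcp_rot"])
for i in range(1,n):
    if 3000<st[i,4]<60000:
        c=cv2.findContours((lab==i).astype(np.uint8),0,2)[0][0].reshape(-1,2)/k+[x0-.44,y0-.44]
        W=np.array([atz("",p,.137,C)[:2] for p in c]);r=cv2.minAreaRect((W*1000).astype(np.float32));print(r,np.array(r[0])/1000)
# ring ellipse
roi=im[290:330,100:135];g=cv2.cvtColor(roi,cv2.COLOR_BGR2GRAY);c=max(cv2.findContours((g>170).astype(np.uint8),0,2)[0],key=len)
e=cv2.fitEllipse(c);u=np.array(e[0])+[100,290];print("ring px",u,e[1])
p,d=ray("",u,C);A,B=cam("scene"),cam("side")
print(atz("",u,.0876,C),tri([(p,d),ray("",(356.5,265.5),A),ray("",(286.4,270.5),B)]))
# plate yaw from marks on plate plane (wrist)
a=atz("",u,.0876,C);b=atz("",(25,329),.0876,C);print("yaw",np.degrees(np.arctan2(*(a-b)[[1,0]]))-90,np.linalg.norm(a-b))
```

```text
1 [     0      0    480    600 183716] [325.1117 184.9313]
2 [  165   163   188   120 15494] [326.8014 178.3378]
3 [  156   288   209   220 37127] [327.2893 199.7284]
((485.47808837890625, 365.1558837890625), (18.19976806640625, 11.014896392822266), 57.395145416259766) [0.4855 0.3652]
((501.2722473144531, 357.1366271972656), (19.64365005493164, 22.318300247192383), 61.16514205932617) [0.5013 0.3571]
ring px [116.2244 308.475 ] (21.96153450012207, 23.550657272338867)
[0.5269 0.0948 0.0876] [0.5299 0.0907 0.0846]
yaw -11.875796775354573 0.10908918187473747
```

View pics/crop2.png

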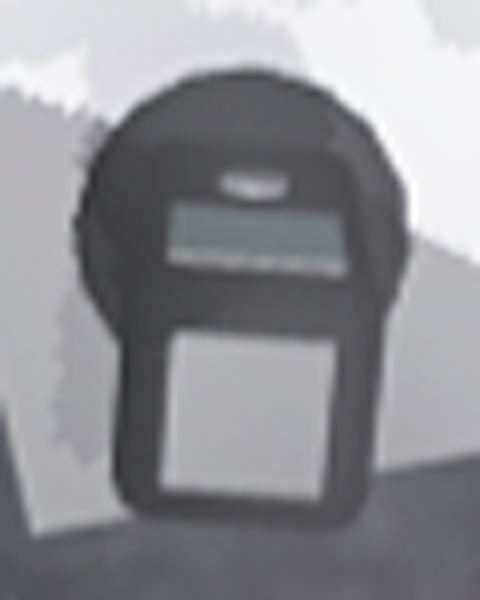

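drive_tool:
  offset:
    - [5.5, 2.3, 10]
    - [0, 0, 25]
    - [0, 0, 30]
    - [0, 0, 30]
    - [0, 0, 25]
    - [0, 0, 16]
    - [0, 0, 8]
    - [0, 0, 0]
    - [0, 0, 0]
  dr:
    - [0, 0, 3.5]
    - [0, 0, 0]
    - [0, 0, 0]
    - [0, 0, 0]
    - [0, 0, 0]
    - [0, 0, 0]
    - [0, 0, 0]
    - [0, 0, 0]
    - [0, 0, 0]
  grip: [0, 0.3, 0.3, 0.3, 0.3, 0.3, 0.3, 0.5, 0.6]

```text
t: 3.1
ee_pos: [0.5024, 0.3567, 0.0962]
tcp_rot: [0.0, 0.253, 0.967, 0.001]
force: [0.5, 1.2, 0.1]
opening: 0.401
grasp_force: 0.0
```

Run:
```python
from h import *
np.set_printoptions(precision=4,suppress=True)
s=state();print(s["ee_pos"],s["opening"],s["force"]);print(q2R(s["tcp_rot"]))
im=grab_frame("wrist");cv2.imwrite("pics/w2.png",im[:,:,::-1])
```

```text
[0.5024 0.3567 0.0962] 0.40140630477215783 [0.506  1.1915 0.1238]
[[-0.8718  0.4898  0.0012]
 [ 0.4898  0.8718  0.0011]
 [-0.0005  0.0015 -1.    ]]
```

View pics/w2.png

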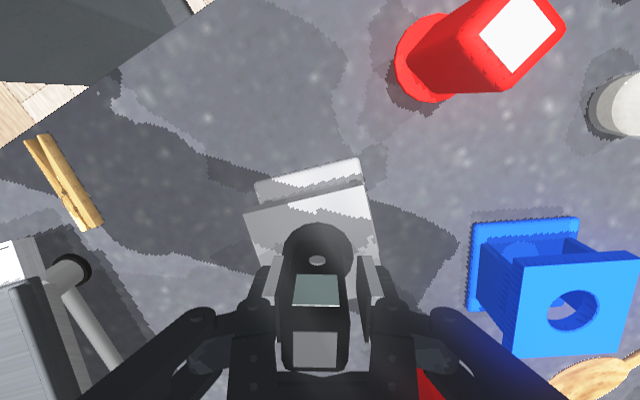

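The handle stands between the pads, with its top patch at (315,350). The TCP overshot by about 4 mm, so I correct that and close gently.

drive_tool:
  offset:
    - [-4.5, -2.5, 0]
    - [0, 0, 0]
    - [0, 0, 0]
  dr:
    - [0, 0, 0]
    - [0, 0, 0]
    - [0, 0, 0]
  grip: [0.62, 0.66, 0.69]

```text
t: 3.52
ee_pos: [0.5047, 0.3519, 0.0955]
tcp_rot: [0.0, 0.253, 0.967, 0.0]
force: [-0.6, -0.3, -1.5]
opening: 0.313
grasp_force: 0.0
```

drive_tool:
  offset:
    - [0, 0, 0]
    - [0, 0, 0]
  dr:
    - [0, 0, 0]
    - [0, 0, 0]
  grip: [0.71, 0.71]

```text
t: 3.78
ee_pos: [0.5048, 0.352, 0.0956]
tcp_rot: [0.0, 0.253, 0.967, 0.0]
force: [0.5, -0.2, 3.2]
opening: 0.301
grasp_force: 39.6
```

drive_tool:
  offset:
    - [0, 0, 0]
    - [0, 0, 0]
  dr:
    - [0, 0, 0]
    - [0, 0, 0]
  grip: [0.708, 0.708]

```text
t: 4.03
ee_pos: [0.5048, 0.352, 0.0956]
tcp_rot: [0.0, 0.253, 0.967, 0.0]
force: [0.5, 0.3, 5.7]
opening: 0.301
grasp_force: 39.7
```

drive_tool:
  offset:
    - [0, 0, -6]
    - [0, 0, -14]
    - [0, 0, -20]
    - [0, 0, -25]
    - [0, 0, -30]
    - [0, 0, -30]
    - [0, 0, -20]
    - [0, 0, 0]
  dr:
    - [0, 0, 0]
    - [0, 0, 0]
    - [0, 0, 0]
    - [0, 0, 0]
    - [0, 0, 0]
    - [0, 0, 0]
    - [0, 0, 0]
    - [0, 0, 0]
  grip: [0.708, 0.708, 0.708, 0.708, 0.708, 0.708, 0.708, 0.708]

```text
t: 5.03
ee_pos: [0.5052, 0.3525, 0.2424]
tcp_rot: [0.001, 0.253, 0.967, 0.002]
force: [0.7, -0.1, -1.5]
opening: 0.301
grasp_force: 39.2
```

Run:
```python
from h import *
np.set_printoptions(precision=4,suppress=True)
s=state();p=s["ee_pos"];Rt=q2R(s["tcp_rot"]);print(s["t"],p,s["force"],s["grasp_force"]);print(Rt)
yaw=np.radians(-12.7)
Pl=R.from_euler("ZY",[yaw,-np.radians(15)]).as_matrix();n=Pl[:,2];print("n",n)
# minimal rotation tool z -> -n
z=Rt[:,2];ax=np.cross(z,-n);ang=np.arcsin(np.linalg.norm(ax));rv=ax/np.linalg.norm(ax)*np.degrees(ang)
print("dr tool deg",Rt.T@rv)
ring=np.array([.530,.0895,.0868])
tgt=ring+n*(.084+.04);print("tcp tgt",tgt,"offset tool mm",Rt.T@(tgt-p)*1000)
```

```text
5.025 [0.5052 0.3525 0.2424] [ 0.7295 -0.0877 -1.4648] 39.173094034194946
[[-0.8718  0.4898  0.0028]
 [ 0.4898  0.8718  0.0025]
 [-0.0012  0.0036 -1.    ]]
n [-0.2525  0.0569  0.9659]
dr tool deg [ -4.092  -14.3044   0.    ]
tcp tgt [0.4987 0.0966 0.2066] offset tool mm [-119.5904 -226.4329   35.2046]
```

drive_tool:
  offset:
    - [-12, -22, 0]
    - [-18, -35, 0]
    - [-18, -35, 0]
    - [-18, -35, 0]
    - [-18, -35, 0]
    - [-18, -35, 0]
    - [-17.6, -29.4, 0]
    - [0, 0, 15]
    - [0, 0, 20]
    - [0, 0, 0]
    - [0, 0, 0]
    - [0, 0, 0]
  dr:
    - [0, 0, 0]
    - [0, 0, 0]
    - [0, 0, 0]
    - [0, 0, 0]
    - [0, 0, 0]
    - [0, 0, 0]
    - [0, 0, 0]
    - [-1.4, -5, 0]
    - [-1.4, -5, 0]
    - [-1.3, -4.3, 0]
    - [0, 0, 0]
    - [0, 0, 0]
  grip: [0.708, 0.708, 0.708, 0.708, 0.708, 0.708, 0.708, 0.708, 0.708, 0.708, 0.708, 0.708]

```text
t: 6.52
ee_pos: [0.4997, 0.0949, 0.2054]
tcp_rot: [0.129, 0.251, 0.959, 0.003]
force: [0.5, -1.2, -1.9]
opening: 0.298
grasp_force: 39.1
```

Run:
```python
from h import *
np.set_printoptions(precision=4,suppress=True)
s=state();p=s["ee_pos"];Rt=q2R(s["tcp_rot"]);print(s["t"],p,s["force"],s["grasp_force"]);print(Rt)
n=R.from_euler("ZY",[np.radians(-12.7),-np.radians(15)]).apply([0,0,1])
print("tilt err deg tool",np.degrees(Rt.T@np.cross(Rt[:,2],-n)))
nose=p+Rt[:,2]*.084;ring=np.array([.530,.0895,.0868]);print("nose",nose,"dist along n",(nose-ring)@n*1000,"lateral tool",Rt.T@(ring-nose)*1000)
out=[]
for c in("scene","side","wrist"):
    im=grab_frame(c)[:,:,::-1];C=cam(c);print(c,proj("",nose,C),proj("",ring,C));cv2.imwrite(f"pics/{c}3.png",im)
    u,v=np.round(proj("",ring,C)).astype(int)
    if c!="wrist":
        q=cv2.copyMakeBorder(im,80,80,80,80,0)[v+80-50:v+80+30,u+80-40:u+80+40];out.append(cv2.resize(q,(400,400),interpolation=cv2.INTER_CUBIC))
cv2.imwrite("pics/c3.png",np.hstack(out))
```

```text
6.525 [0.4997 0.0949 0.2054] [ 0.5472 -1.1579 -1.8531] 39.10292208194733
[[-0.8405  0.4815  0.2486]
 [ 0.4829  0.8737 -0.0593]
 [-0.2457  0.0702 -0.9668]]
tilt err deg tool [-0.2297 -0.1357  0.    ]
nose [0.5206 0.0899 0.1242] dist along n 38.50316447964549 lateral tool [ 1.0787  1.5188 38.5   ]
scene [354.76   258.6432] [356.447  265.2922]
side [280.6432 258.554 ] [286.1257 270.6447]
wrist [321.4629 216.8434] [323.3529 199.5905]
```

View pics/c3.png

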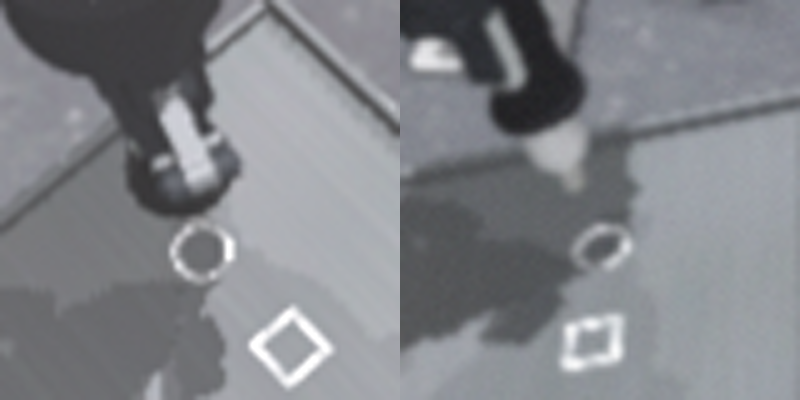

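The side crop shows the nose at side (281,259), as predicted, so the grip has not slipped. The ring is at (286.6,270.2), and I approach to about 10 mm.

drive_tool:
  offset:
    - [1, 1.5, 10]
    - [0, 0, 12]
    - [0, 0, 6]
    - [0, 0, 0]
    - [0, 0, 0]
  dr:
    - [-0.2, -0.1, 0]
    - [0, 0, 0]
    - [0, 0, 0]
    - [0, 0, 0]
    - [0, 0, 0]
  grip: [0.708, 0.708, 0.708, 0.708, 0.708]

```text
t: 7.3
ee_pos: [0.5067, 0.0957, 0.1783]
tcp_rot: [0.131, 0.251, 0.959, 0.004]
force: [0.4, 0.2, -1.5]
opening: 0.299
grasp_force: 39.1
```

Run:
```python
from h import *
np.set_printoptions(precision=4,suppress=True)
s=state();p=s["ee_pos"];Rt=q2R(s["tcp_rot"]);print(s["t"],p,s["force"],s["grasp_force"])
n=R.from_euler("ZY",[np.radians(-12.7),-np.radians(15)]).apply([0,0,1])
print("tilt err deg tool",np.degrees(Rt.T@np.cross(Rt[:,2],-n)))
nose=p+Rt[:,2]*.084;ring=np.array([.530,.0895,.0868]);print("lateral tool",Rt.T@(ring-nose)*1000)
out=[]
for c in("side","wrist"):
    im=grab_frame(c)[:,:,::-1];C=cam(c);print(c,proj("",nose,C),proj("",ring,C));cv2.imwrite(f"pics/{c}4.png",im)
    u,v=np.round(proj("",ring,C)).astype(int);h=25 if c=="side" else 60
    print(u,v)
    q=cv2.copyMakeBorder(im,80,80,80,80,0)[v+80-h:v+80+h,u+80-h:u+80+h];out.append(cv2.resize(q,(400,400),interpolation=cv2.INTER_CUBIC))
cv2.imwrite("pics/c4.png",np.hstack(out))
```

```text
7.3 [0.5067 0.0957 0.1783] [ 0.4109  0.2295 -1.4626] 39.09715175628662
tilt err deg tool [0.0137 0.0305 0.    ]
lateral tool [ 0.1933 -1.0161 10.5702]
side [284.8184 266.9035] [286.1257 270.6447]
286 271
wrist [321.9678 217.3487] [320.6582 212.2248]
321 212
```

View pics/c4.png

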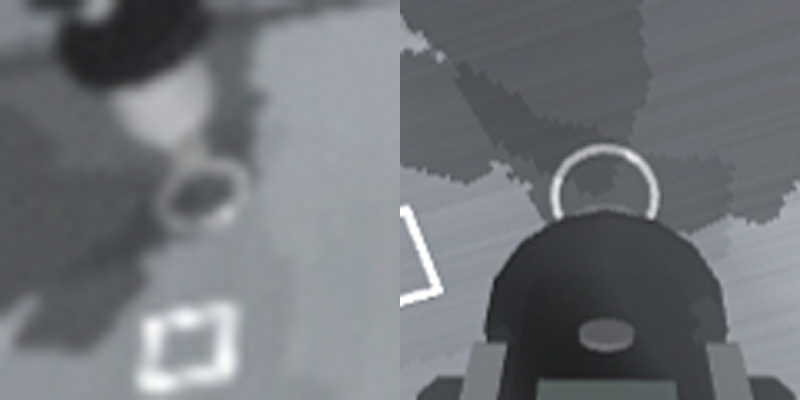

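In the wrist crop the ring's centre (322.6,210.5) is in line with the collar's axis (322.6), so only about 0.7 mm along x is left. I go down while watching the force.

drive_tool:
  offset:
    - [0.7, 0, 4]
    - [0, 0, 4]
    - [0, 0, 0]
    - [0, 0, 0]
  dr:
    - [0, 0, 0]
    - [0, 0, 0]
    - [0, 0, 0]
    - [0, 0, 0]
  grip: [0.708, 0.708, 0.708, 0.708]

```text
t: 7.9
ee_pos: [0.5081, 0.0955, 0.1702]
tcp_rot: [0.131, 0.251, 0.959, 0.004]
force: [0.7, -0.3, -2.9]
opening: 0.304
grasp_force: 39.1
```

```bash
cat > f.py <<'E'
from h import *
np.set_printoptions(precision=4,suppress=True)
F=[]
for i in range(8):
    spot=grab_frame("side");s=state();F.append(s["force"])
p=s["ee_pos"];Rt=q2R(s["tcp_rot"]);F=np.array(F)
n=R.from_euler("ZY",[np.radians(-12.7),-np.radians(15)]).apply([0,0,1])
nose=p+Rt[:,2]*.084;ring=np.array([.530,.0895,.0868])
print(s["t"],"axial F",(F@n).mean(),(F@n).std(),F.mean(0),"grip",s["grasp_force"],"nose->ring tool",Rt.T@(ring-nose)*1000,"tilt",np.degrees(Rt.T@np.cross(Rt[:,2],-n)))
E
python3 f.py
```

```text
8.3 axial F -1.9819839008017406 0.5875948980453894 [-0.0481  0.1929 -2.0758] grip 39.097033739089966 nose->ring tool [-0.602  -0.9932  2.5854] tilt [0.0184 0.029  0.    ]
```

drive_tool:
  offset:
    - [0, 0, 2]
    - [0, 0, 2.5]
    - [0, 0, 0]
    - [0, 0, 0]
  dr:
    - [0, 0, 0]
    - [0, 0, 0]
    - [0, 0, 0]
    - [0, 0, 0]
  grip: [0.708, 0.708, 0.708, 0.708]

```text
t: 8.8
ee_pos: [0.5093, 0.0953, 0.166]
tcp_rot: [0.131, 0.251, 0.959, 0.005]
force: [-0.3, 0.4, -0.7]
opening: 0.298
grasp_force: 39.2
```

```bash
python3 f.py
```

```text
9.2 axial F -0.4329669743602651 0.4076225473345662 [-0.2138  0.5354 -0.5357] grip 39.189133644104004 nose->ring tool [-0.5549 -1.0269 -1.9023] tilt [ 0.0221  0.033  -0.    ]
```

drive_tool:
  offset:
    - [0, 0, 1.5]
    - [0, 0, 1.5]
    - [0, 0, 0]
    - [0, 0, 0]
  dr:
    - [0, 0, 0]
    - [0, 0, 0]
    - [0, 0, 0]
    - [0, 0, 0]
  grip: [0.708, 0.708, 0.708, 0.708]

```text
t: 9.7
ee_pos: [0.51, 0.0952, 0.1631]
tcp_rot: [0.131, 0.251, 0.959, 0.005]
force: [-0.8, 0.5, 1.0]
opening: 0.299
grasp_force: 39.4
```

```bash
python3 f.py
python3 - <<'E'
from h import *
out=[]
for c,h in(("side",25),("wrist",60)):
    im=grab_frame(c)[:,:,::-1];u,v=np.round(proj("",(.530,.0895,.0868),cam(c))).astype(int);print(u,v)
    out.append(cv2.resize(im[v-h:v+h,u-h:u+h],(400,400),interpolation=cv2.INTER_CUBIC))
cv2.imwrite("pics/c5.png",np.hstack(out))
E
```

```text
10.1 axial F 0.8840152682721986 0.54775520517408 [-0.4493  0.3773  0.7755] grip 39.35644447803497 nose->ring tool [-0.6061 -1.0122 -4.9419] tilt [0.0194 0.0292 0.    ]
286 271
321 221
```

View pics/c5.png

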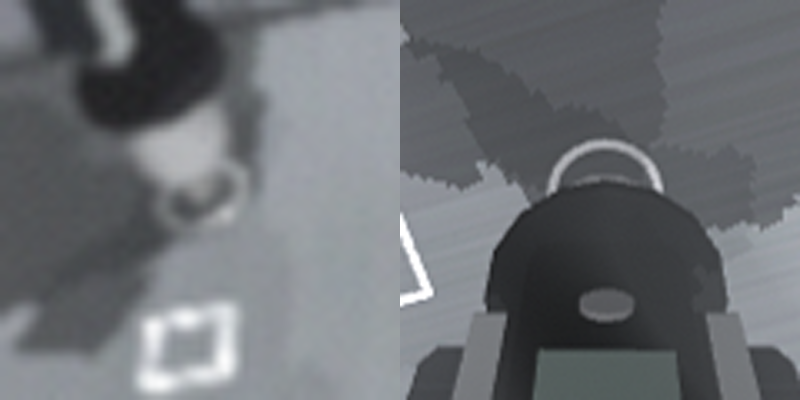

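The nose sits inside the ring (side about (286,270)), and the axial force of 2.9 N means about 6 mm of travel. The grip is 39 N and the tilt error is under 0.1 degrees by my plate estimate.

```bash
python3 -c "
from plant import *
print(close_job())"
```

```text
the job is handed in; nothing more can be done
None
```

I handed the job in with the gauge still held in the ring, square to the plate and gripped at about 39 N; the measured force of about 2.9 N puts the plunger roughly 6 mm in, and no other item was touched that I could tell.

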